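# Close the book press and lock it with its pin

## Task

Close the book press: swing its raised bar down until it is fully down, with its steel lug between the fork plates, then push the headed pin all the way in, through the plates and the lug, until its head sits flush against the outer plate. Leave the notebook in the press and the tub of pins standing where it is.

Things in the scene. Friction and masses are not known exactly. Their poses are not given: they have to be found in the camera images.
- press: Book press fixed to the table: wooden base board 320 x 240 mm, top at 18 mm, a steel fork near its front (-x) edge, a hinge at the back. Origin: at table height, 5 mm in front of the board's middle; x points from fork to hinge, y along the pin from tip to head, z up. Hinge axis: along y at x = 130 mm, 75 mm high, between posts 93 mm high.
- press_bar (a joint): angle of the press bar about its hinge: 0 = fully down (level, against its stop, the lug's hole in line with the plates' holes), larger = raised, at most 1.0 rad. It starts raised. The hinge is stiff with friction, so the bar stays where it is left; about 3 to 5 N downward on bar_top moves it.
- bar_top (a point): point on the upper face of the wooden bar (30 mm wide and high, 205 mm long from the hinge, steel lug beyond), 160 mm from the hinge axis towards the lug; 90 mm above the table when the bar is down. A pressing board 110 x 160 mm is fixed under the bar and moves with it.
- lug_hole (a point): centre of the 20 mm hole in the steel lug (20 mm thick) at the bar's free end, 240 mm from the hinge axis; hole axis along press y. The pin must pass through it.
- hitch_pin: loose headed pin lying level in the outer plate and the nearest fork plate: steel shank 16 mm across, 142 mm long, last 8 mm tapered to 8 mm; black round head 32 mm across, 12 mm thick. Origin: on the axis at the head's inner face (shoulder); y points from tip to head. Starts 54 to 60 mm short of seated, tip inside the first fork plate; slides to press -y with a few newtons.
- pin_head (a point): centre of the outer flat face of the pin's head, the face to push on
- pin_tip (a point): tip end of the pin's shank, on its axis
- pin_seat (a point): centre of the hole on the outer face of the outer plate, where the pin's shoulder sits when home (it rests 1 mm low); frame as the press. At press x = -110, y = 105, z = 75 mm. Three upright steel plates, 44 mm wide, 102 mm high, stand here: outer plate y = 93 to 105, fork plates y = 15 to 37 and -29 to -15 mm, each with an 18.5 mm hole along y.
- notebook: black notebook 210 x 153 x 16 mm lying on the press board under the pressing board; origin in the middle of its underside
- pin_cup: clear open tub of push pins, 55 mm across, 30 mm high, standing to the right of the press; origin in the middle of its underside

How it is judged:
By the outcome, as a careful person would: the job done as asked, in the order asked, and still so for the second after the job is handed in, with the robot touching nothing.
It also fails if it takes over 45 s, if anything falls off the work surface, if the arm or the gripper's body presses on something with over 40 N, if the wrist force passes 120 N, or if a joint passes its speed limit or range.

## Robot

A 6-joint arm with a two-finger parallel gripper is mounted at the origin on a cart in front of the work surface, level with it; the furniture and walls round the work are solid. World frame = base frame: x ahead of the robot, y to its left, z up, the work surface at z = 0. Lengths are in mm, angles in rad, forces in N, time in s.
With the tool pointing down it reaches from about 325 to 1000 mm from the base axis. Payload 5.1 kg.
Tool frame: the origin (TCP) lies at the very end of the fingers, on their centre line; the grasp point (between the pads) lies 19 mm behind it; z points along the fingers, y is the direction in which the jaws open and shut (so a half turn about z gives the same grasp; the last joint's range is limited). The gripper opens to 85 mm and grips with 20 to 120 N. Pads are 22 mm wide; open, the fingers measure 114 mm over their backs; the gripper's body (76 mm by 85 mm) begins 54 mm behind the grasp point. The pads swing forward as they close: fully open they stand 13 mm farther back than shut.
Start: joints at [1.175, 0.124, 1.65, -0, 1.367, -0.083], TCP at [200.041, 618.44, 231.322] pointing down, gripper open.
Joint ranges: [-2.61, 2.61], [-1.02, 2.33], [0.03, 2.71], [-1.35, 4.49], [0.32, 2.68], [-2.91, 2.91]. Speed limits (rad/s): [2.57, 2.57, 3.14, 3.14, 3.14, 3.14].

## Interface

Orientations are given as [roll, pitch, yaw] about the fixed x, y, z axes, in that order (R = Rz(yaw) Ry(pitch) Rx(roll)).
In Python, from rig import r gives the robot as it stands. The module is installed in compiled form; this text tells all that it offers.
- The arm moves only by the tool play_rows, never from a script. Its argument "targets" is a list of rows, each an object with "slide": the shift along the tool's x, y, z in cm, a list of three; "turn": the turn about the tool's z in degrees; "gripper": the gripper command: -1 is shut, 1 is fully open, values between are in proportion. A call has 1 to 8 rows; each row is the pose to reach, as a shift and turn from the pose commanded when the call began, along the tool's axes at that moment; what a row does not reach only later rows make up. A row lasts 1/8 s, in which the tool goes at most 62.5 mm and 10.7 degrees, less where a joint would pass 70% of its speed; a pose out of reach is approached as far as the arm can. A call with a gripper value outside its range is refused whole. The fingers move at their own pace and stop on an object; "newtons" is the grip in N (left out, the last holds). Time passes only in rows, so rows that repeat a pose let the fingers close. It gives the time, the measured TCP pose, the force and the opening at its end, in the units of the state.
- r.state(): the state, without advancing time (a new reading comes with each control period).
- r.grab_frame(name): name is "scene" or "side" or "wrist"; returns a dict with "color" (480x640x3 uint8, red, green, blue), "fx", "fy", "cx", "cy" (pixels), "world_from_camera" (4x4, takes a point from camera to world coordinates); the wrist camera has in their place "mount" (4x4, takes a point from camera to tool coordinates, whose origin is the TCP and whose axes are the flange's). Camera axes: x right, y down, z forward; pixel columns grow to the right and rows downward; lengths in mm; the calibration is good to about 2 mm. The wrist camera is an equidistant fisheye: a pixel r from the principal point sees the ray r / f radians off the axis. A picture is of the moment at which its call begins: read the wrist's pose just before it. There is no depth.
- r.hand_in(): hands the job in, once; it reports no verdict.
Trained networks look in the newest picture that a camera, given by its name, has taken for a name from the list of things; names that differ only in an ending like _2 or _b are one class to them, and where a whole thing is asked for, a point or a joint stands for the part that bears it (a point fixed in the world has none). Each returns a list of dicts, best first, with "score" (0 to 1); they miss things now and then, are a little off and sometimes report something else, mostly with a low value. They report only what shows in the picture. A call takes as long as a camera call.
- r.masks_of(camera, label): "pixels" (480x640 bool, what is visible of it) and "bbox" ([left, top, width, height] in pixels, round what is visible of it).
The state is a dict: "time_s": time; "joint_positions": joint angles; "qd": joint speeds; "joint_torque": joint torques, N m; "position": TCP position; "tcp_rot": TCP orientation; "ft_force": force on the tool from outside, world axes, zero at the start; "moment": the same for the moment, N m; "width": opening from 0.0 (shut) to 1.0 (fully open).
Only numpy, scipy, OpenCV 4.12 (cv2) and the standard library are available. Lean on these libraries where they do the work, as an engineer would, in place of code of your own. Each camera call takes 0.05 s, during which the arm holds its last target.

## Working session

There is one attempt and no reset: what is moved stays moved. The work goes in short steps, Python scripts to look and compute and a tool call to move; the robot and the scene stay as the last step left them, time stands still between calls to the robot, and variables do not carry over. Pictures are saved under pics/ and viewed, and the job is handed in when it is done.

Besides the shell and the picture viewer there is one more tool, called after "Emit:" as a command line: name --argument value ..., lists and objects as JSON in quotes. play_rows: Moves the arm, as the interface text tells. Its arguments: {"type":"object","properties":{"targets":{"type":"array","items":{"type":"object","properties":{"slide":{"type":"array","items":{"type":"number"}},"turn":{"type":"number"},"gripper":{"type":"number"}}}},"newtons":{"type":"number"}},"required":["targets"]}

```bash
mkdir -p pics; cat > h.py <<'E'
import numpy as np,cv2
from rig import r
def snap(n,f):
    d=r.grab_frame(n); cv2.imwrite('pics/'+f,cv2.cvtColor(d['color'],cv2.COLOR_RGB2BGR)); return d
E
python3 - <<'E'
from h import *
print(r.state())
np.set_printoptions(precision=4,suppress=True)
for n in ['scene','side','wrist']:
    d=snap(n,n+'0.png'); print(n,{k:v for k,v in d.items() if k!='color'})
    for l in ['press','press_bar','hitch_pin','notebook','pin_cup']:
        print(n,l,[(round(m['score'],2),m['bbox']) for m in r.masks_of(n,l)][:2])
E
```

```text
{'time_s': 0.0, 'joint_positions': array([ 1.17540301e+00,  1.24546378e-01,  1.65171729e+00, -1.45092465e-05,
        1.36748688e+00, -8.25862269e-02]), 'qd': array([ 4.85534555e-05, -5.20415014e-04, -1.24882685e-04,  1.07750767e-03,
        7.60088710e-05,  6.98304952e-04]), 'joint_torque': array([ 6.43461408e-05, -4.23625231e+01, -3.65443468e+01, -4.79339269e-05,
        7.03347410e-03, -1.13488397e-05]), 'position': array([199.80572232, 617.87026133, 230.00071963]), 'tcp_rot': array([-3.13944094e+00, -1.63854189e-04,  2.82878833e+00]), 'ft_force': array([ 0.58084326, -0.08190439, -0.27792071]), 'moment': array([ 0.02549411, -0.0293809 , -0.0205493 ]), 'width': 1.0004467616047714}
scene {'fx': 478.4710715631935, 'fy': 478.4710715631935, 'cx': 310.197589857907, 'cy': 233.3595219091863, 'world_from_camera': array([[ -0.448 ,  -0.3889,   0.805 , -45.9804],
       [ -0.894 ,   0.1984,  -0.4017, 260.6009],
       [ -0.0035,  -0.8997,  -0.4366, 456.4182],
       [  0.    ,   0.    ,   0.    ,   1.    ]])}
scene press [(0.96, [237.0, 203.1, 185.1, 139.4])]
scene press_bar [(0.65, [264.4, 
[... 527 characters left out ...]
ess [(0.76, [230.7, 196.3, 173.7, 123.1])]
side press_bar [(0.95, [239.4, 196.5, 137.1, 70.3])]
side hitch_pin [(0.63, [245.8, 208.2, 9.9, 21.2])]
side notebook [(0.88, [277.5, 242.6, 81.1, 64.2])]
side pin_cup [(0.7, [356.3, 334.4, 32.3, 38.3])]
wrist {'fx': 371.64829954431775, 'fy': 371.64829954431775, 'cx': 318.54265922488815, 'cy': 236.06597264813453, 'mount': array([[  -0.0002,   -0.9474,   -0.3199,   82.185 ],
       [   1.    ,   -0.0003,    0.0003,   -0.883 ],
       [  -0.0004,   -0.3199,    0.9474, -142.8174],
       [   0.    ,    0.    ,    0.    ,    1.    ]])}
wrist press [(0.58, [3.2, 422.6, 45.2, 57.4])]
wrist press_bar []
wrist hitch_pin []
wrist notebook []
wrist pin_cup []
```

View pics/scene0.png

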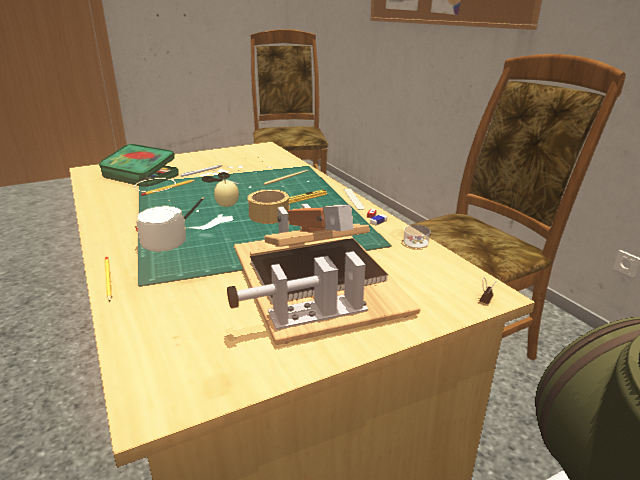

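View pics/side0.png

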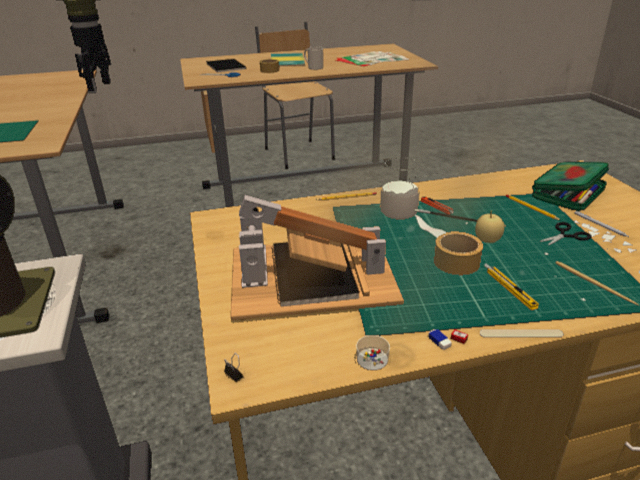

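```bash
python3 - <<'E'
import cv2
a=cv2.imread('pics/scene0.png')[185:355,210:440]; cv2.imwrite('pics/scene0z.png',cv2.resize(a,None,fx=3.4,fy=3.4,interpolation=cv2.INTER_CUBIC))
a=cv2.imread('pics/side0.png')[180:380,210:430]; cv2.imwrite('pics/side0z.png',cv2.resize(a,None,fx=3,fy=3,interpolation=cv2.INTER_CUBIC))
E
```

```text
(no output)
```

View pics/scene0z.png

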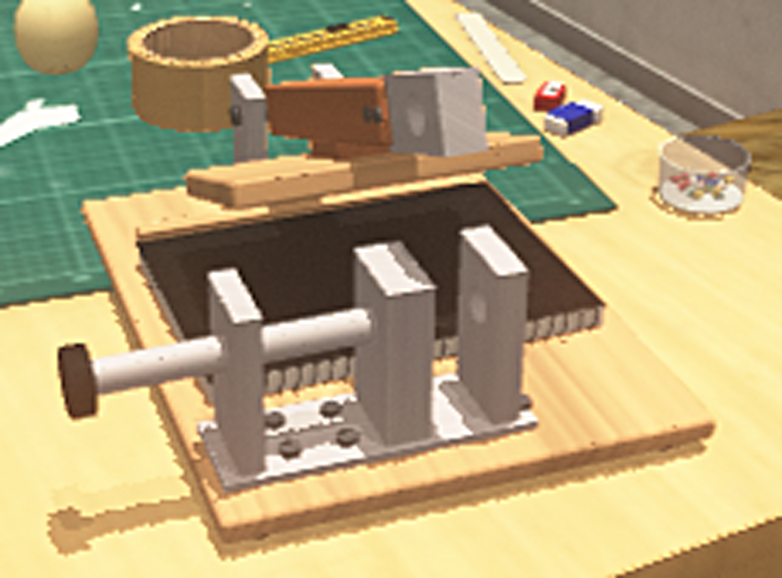

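View pics/side0z.png

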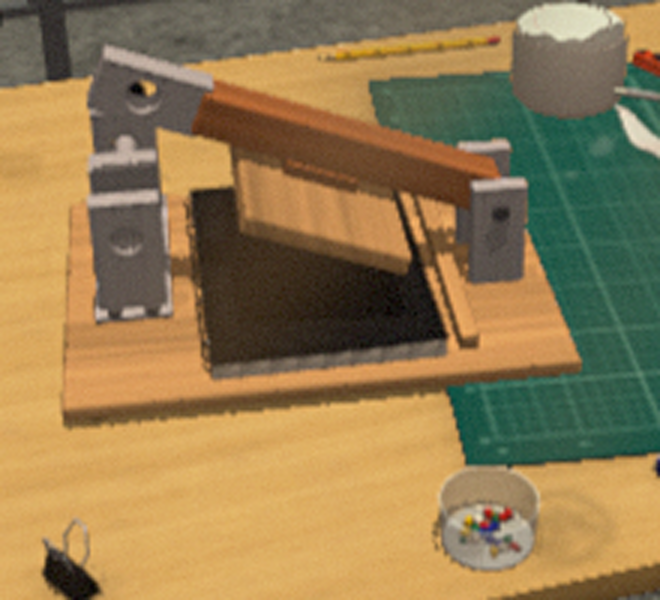

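```bash
cat > fit.py <<'E'
from h import *
from scipy.optimize import least_squares
np.set_printoptions(precision=2,suppress=True)
S=[(-132,105,102,235,323),(-132,93,102,263,320),(-88,105,102,208,271),(-88,93,102,238,268),(-132,37,102,400,291),(-132,15,102,437,290),(-88,37,102,355,246),
(-132,-15,102,497,277),(-132,-29,102,527,270),(-88,-15,102,460,228),(-88,-29,102,493,227),(-155,120,18,222,530),(-155,-120,18,713,427),(165,120,18,85,203)]
D=[(-155,-120,18,66,408),(165,-120,18,578,366),(-132,-29,102,90,203),(-88,-29,102,160,203),(-88,-15,102,158,193),(-132,-15,102,90,194)]
cams={n:r.grab_frame(n) for n in('scene','side')}
def proj(n,P):
    c=cams[n];T=np.linalg.inv(c['world_from_camera']);q=P@T[:3,:3].T+T[:3,3]
    return np.stack([c['fx']*q[:,0]/q[:,2]+c['cx'],c['fy']*q[:,1]/q[:,2]+c['cy']],1)
S=np.array(S,float);D=np.array(D,float)
S[:,3:]=S[:,3:]/3.4+[210,185]; D[:,3:]=D[:,3:]/3+[210,180]
def W(p,X):
    c,s=np.cos(p[2]),np.sin(p[2]); return X@np.array([[c,-s,0],[s,c,0],[0,0,1]]).T+[p[0],p[1],0]
if __name__=='__main__':
    def f(p,sep=False):
        a=proj('scene',W(p,S[:,:3]))-S[:,3:];b=proj('side',W(p,D[:,:3]))-D[:,3:]
        return (a,b) if sep else np.r_[a.ravel(),b.ravel()]
    o=least_squares(f,[450,0,0],loss='soft_l1');p=o.x;print(p);a,b=f(p,True);print(a,b)
    for nm,X in [('seat',(-110,105,75)),('outerface58',(-110,105+12+58,74)),('hinge',(130,0,75))]: print(nm,W(p,np.array(X,float)))
    # bar angle from lug hole
    for th in np.arange(0.2,1,.1):
        L=[]
        for y in(10,-10):L.append(W(p,np.array([130-240*np.cos(th),y,75+240*np.sin(th)])))
        q=proj('scene',np.array(L)); q2=proj('side',np.array(L)); print(round(th,1),(q-[210,185])[0]*3.4,(q2-[210,180])[1]*3)
    for d in(54,57,60): print(d,(proj('scene',W(p,np.array([[-110,117+d,74.]])))-[210,185])*3.4)
E
python3 fit.py
```

```text
[610.19 -81.81  18.71]
[[ 0.02 -0.65]
 [-0.07 -1.2 ]
 [ 0.19  0.09]
 [-0.88 -0.32]
 [-3.43  0.84]
 [-0.26 -1.34]
 [-0.06  0.31]
 [ 0.86 -0.81]
 [ 0.63 -0.26]
 [ 0.43  0.39]
 [-1.05 -0.68]
 [-0.14 -1.97]
 [ 1.94 -2.75]
 [-0.66 -1.27]] [[-2.48  0.23]
 [ 1.18 -1.79]
 [-1.47  1.3 ]
 [-1.07 -0.58]
 [-0.56 -1.07]
 [-1.35  0.43]]
seat [515.86  37.47  75.  ]
outerface58 [525.6  106.79  74.  ]
hinge [738.92 -99.89  75.  ]
0.2 [425.3  214.15] [125.89 159.6 ]
0.3 [421.4  161.26] [132.18 126.36]
0.4 [415.53 107.09] [142.49  93.09]
0.5 [407.79  52.68] [156.81  60.21]
0.6 [398.31  -0.89] [175.11  28.14]
0.7 [387.31 -52.59] [197.24  -2.69]
0.8 [ 375.01 -101.46] [223.04 -31.84]
0.9 [ 361.68 -146.64] [252.24 -58.87]
54 [[ 73.13 378.18]]
57 [[ 66.08 379.46]]
60 [[ 59.02 380.73]]
```

Emit:
play_rows --targets '[{"slide": [0,0,-2],"turn": 0,"gripper": -1},{"slide": [-4.1,-3.9,-2],"turn": -2,"gripper": -1},{"slide": [-8.2,-7.8,-2],"turn": -4,"gripper": -1},{"slide": [-12.3,-11.7,-2],"turn": -6,"gripper": -1},{"slide": [-16.4,-15.6,-2],"turn": -8,"gripper": -1},{"slide": [-20.5,-19.4,-2],"turn": -9.9,"gripper": -1},{"slide": [-24.6,-23.3,-2],"turn": -9.9,"gripper": -1},{"slide": [-28.7,-27.2,-2],"turn": -9.9,"gripper": -1}]'

```text
time_s: 2.0
position: [390.5, 269.9, 253.5]
tcp_rot: [3.14, 0.003, 3.002]
ft_force: [0.6, 0.6, -0.1]
width: 0.0
```

Emit:
play_rows --targets '[{"slide": [-3.4,-4.5,0],"gripper": -1},{"slide": [-6.7,-9.1,0],"gripper": -1},{"slide": [-10.1,-13.6,0],"gripper": -1},{"slide": [-13.5,-18.2,0],"gripper": -1},{"slide": [-16.9,-22.7,0],"gripper": -1},{"slide": [-20.2,-27.3,0],"gripper": -1},{"slide": [-23.6,-31.8,0],"gripper": -1},{"slide": [-23.6,-31.8,0],"gripper": -1}]'

```text
$.targets[0]: bad value
```

```bash
python3 - <<'E'
from h import *
snap('scene','s1.png');snap('side','d1.png')
a=cv2.imread('pics/s1.png')[100:340,210:440];b=cv2.imread('pics/d1.png')[80:320,200:430]
cv2.imwrite('pics/c1.png',cv2.resize(np.hstack([a,b]),None,fx=1.7,fy=1.7))
s=r.state();print(s['position'],s['time_s'],s['joint_positions'])
E
```

```text
[391.83755579 267.83802647 253.37525646] 2.1 [ 4.87296307e-01 -2.92267316e-01  2.00306744e+00 -1.50808774e-03
  1.42787573e+00 -9.36732213e-01]
```

View pics/c1.png

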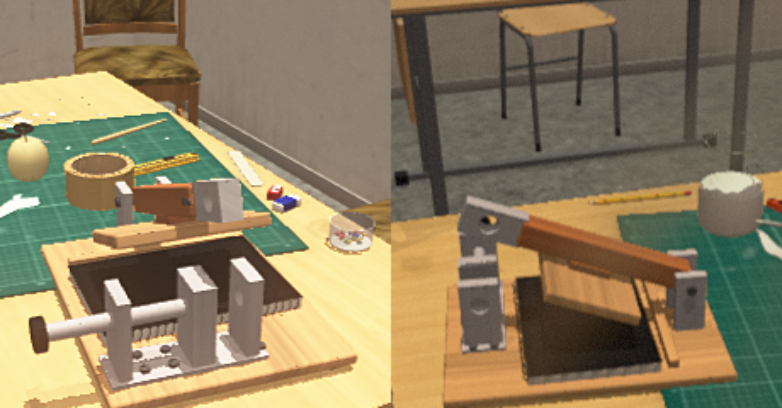

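Scene unchanged, with the bar still raised and the arm out of both crops. The move was refused because `turn` was missing, so I'm adding it.

Emit:
play_rows --targets '[{"slide": [-3.4,-4.5,0],"turn": 0,"gripper": -1},{"slide": [-6.7,-9.1,0],"turn": 0,"gripper": -1},{"slide": [-10.1,-13.6,0],"turn": 0,"gripper": -1},{"slide": [-13.5,-18.2,0],"turn": 0,"gripper": -1},{"slide": [-16.9,-22.7,0],"turn": 0,"gripper": -1},{"slide": [-20.2,-27.3,0],"turn": 0,"gripper": -1},{"slide": [-23.6,-31.8,0],"turn": 0,"gripper": -1},{"slide": [-23.6,-31.8,0],"turn": 0,"gripper": -1}]'

```text
time_s: 3.1
position: [580.4, -78.9, 252.4]
tcp_rot: [-3.141, 0.001, 2.998]
ft_force: [-0.0, 0.1, 0.3]
width: -0.001
```

```bash
python3 - <<'E'
from h import *
snap('scene','s2.png');snap('side','d2.png')
a=cv2.imread('pics/s2.png')[100:340,210:440];b=cv2.imread('pics/d2.png')[80:320,200:430]
cv2.imwrite('pics/c2.png',cv2.resize(np.hstack([a,b]),None,fx=1.7,fy=1.7))
s=r.state();print(s['position'],s['time_s'],s['joint_positions'])
E
```

```text
[579.17545953 -76.30261839 252.16651909] 3.2 [-2.23136447e-01 -3.31542570e-02  1.77758726e+00  5.69225064e-04
  1.39664318e+00 -1.65356121e+00]
```

View pics/c2.png

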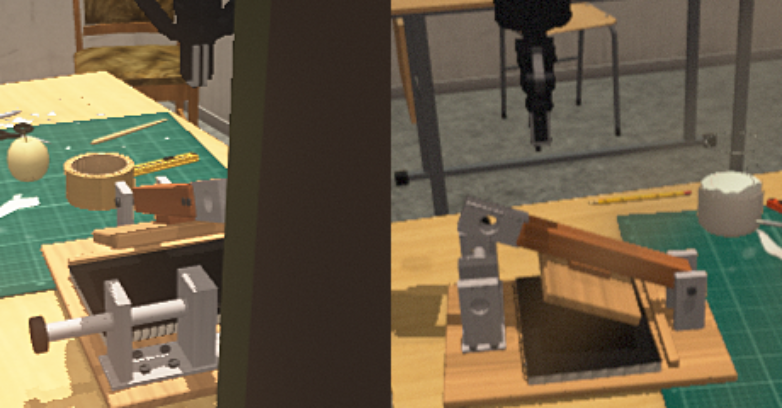

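Emit:
play_rows --targets '[{"slide": [0,0,4],"turn": 0,"gripper": -1},{"slide": [0,0,7],"turn": 0,"gripper": -1},{"slide": [0,0,8.5],"turn": 0,"gripper": -1},{"slide": [0,0,9.5],"turn": 0,"gripper": -1},{"slide": [0,0,10.5],"turn": 0,"gripper": -1},{"slide": [0,0,11.5],"turn": 0,"gripper": -1},{"slide": [0,0,12.5],"turn": 0,"gripper": -1},{"slide": [0,0,13.5],"turn": 0,"gripper": -1}]'

```text
time_s: 4.2
position: [578.6, -76.6, 115.8]
tcp_rot: [-3.142, -0.0, 3.001]
ft_force: [-1.8, -0.6, 3.0]
width: -0.002
```

```bash
python3 - <<'E'
from h import *
snap('side','d3.png')
b=cv2.imread('pics/d3.png')[100:340,200:430]
cv2.imwrite('pics/c3.png',cv2.resize(b,None,fx=2.4,fy=2.4))
s=r.state();print(s['position'],s['time_s'],s['ft_force'])
E
```

```text
[577.99967902 -76.49898645 114.04598681] 4.25 [ 0.62620291 -0.03831099  1.16842206]
```

View pics/c3.png

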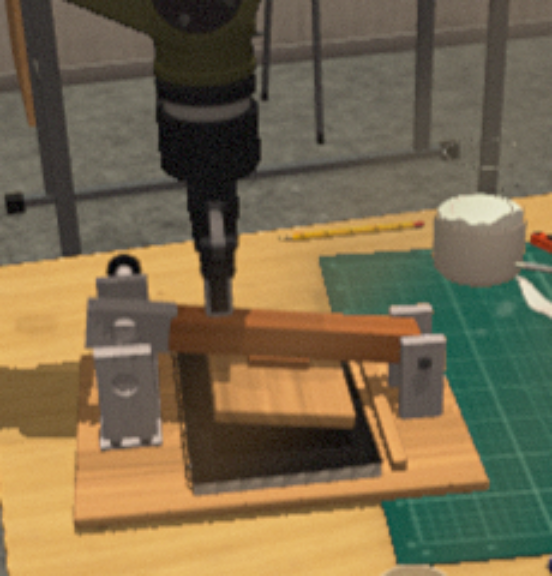

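The bar has followed the fingers down to a small angle (side view: lug around (130,325), entering the fork). I'll continue down gently.

Emit:
play_rows --targets '[{"slide": [0,0,0.8],"turn": 0,"gripper": -1},{"slide": [0,0,1.5],"turn": 0,"gripper": -1},{"slide": [0,0,2.0],"turn": 0,"gripper": -1},{"slide": [0,0,2.3],"turn": 0,"gripper": -1}]'

```text
time_s: 4.75
position: [578.4, -76.4, 92.7]
tcp_rot: [3.142, -0.001, 3.002]
ft_force: [-2.6, 0.6, 2.7]
width: -0.001
```

Emit:
play_rows --targets '[{"slide": [0,0,0.2],"turn": 0,"gripper": -1},{"slide": [0,0,0.4],"turn": 0,"gripper": -1}]'

```text
time_s: 5.0
position: [578.8, -76.5, 89.9]
tcp_rot: [3.142, -0.0, 3.002]
ft_force: [-7.0, 2.1, 12.3]
width: 0.001
```

Emit:
play_rows --targets '[{"slide": [0,0,0.1],"turn": 0,"gripper": -1},{"slide": [0,0,0.2],"turn": 0,"gripper": -1}]'

```text
time_s: 5.25
position: [578.9, -76.5, 89.9]
tcp_rot: [-3.142, -0.001, 3.002]
ft_force: [-10.2, 1.3, 18.8]
width: -0.001
```

```bash
python3 - <<'E'
from h import *
snap('side','d4.png');snap('scene','s4.png')
b=cv2.imread('pics/d4.png')[180:340,220:400]
cv2.imwrite('pics/c4.png',cv2.resize(b,None,fx=3.5,fy=3.5))
b=cv2.imread('pics/s4.png')[180:340,220:420]
cv2.imwrite('pics/c4s.png',cv2.resize(b,None,fx=3.5,fy=3.5))
s=r.state();print(s['position'],s['time_s'],s['ft_force'])
E
```

```text
[578.84347391 -76.49676228  89.94584212] 5.35 [-9.56967592  1.64578027 14.43147033]
```

View pics/c4.png

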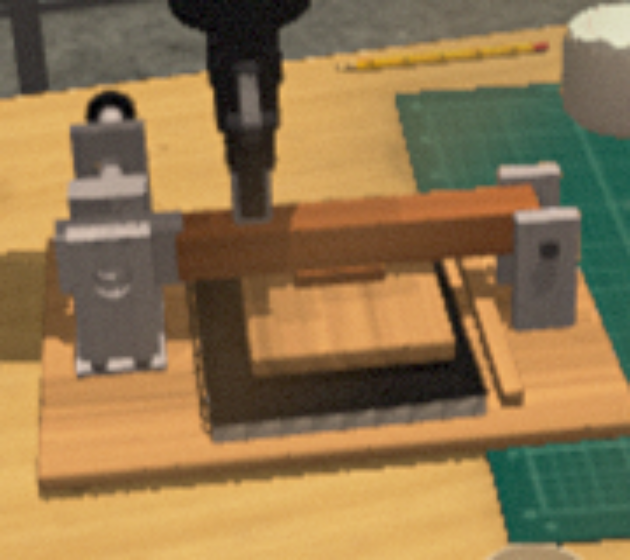

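View pics/c4s.png

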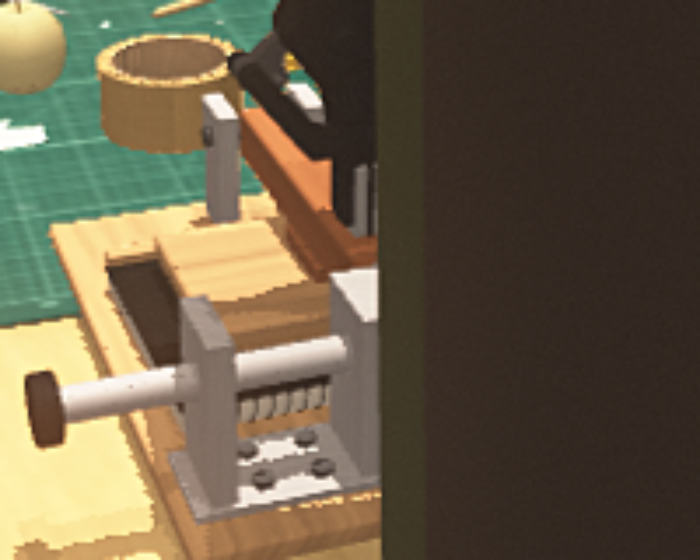

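Bar rests on its stop: TCP holds at z = 90 while the force climbs to about 18 N. The side view shows the level bar with its lug behind the plate near (115,260). Next I'll lift, go beyond the pin head, and turn 90° so the jaw linkage stays clear of the plates.

Emit:
play_rows --targets '[{"slide": [0,0,-5],"turn": 0,"gripper": -1},{"slide": [0,0,-10],"turn": 0,"gripper": -1},{"slide": [1.5,4,-10],"turn": 10,"gripper": -1},{"slide": [3,8,-10],"turn": 20,"gripper": -1},{"slide": [4.5,12,-10],"turn": 30,"gripper": -1},{"slide": [6,16,-10],"turn": 40,"gripper": -1},{"slide": [7.8,20.4,-10],"turn": 50,"gripper": -1},{"slide": [7.8,20.4,-10],"turn": 60,"gripper": -1}]'

```text
time_s: 6.35
position: [529.5, 139.2, 187.0]
tcp_rot: [3.14, -0.0, 1.953]
ft_force: [0.5, -0.7, 0.3]
width: -0.001
```

Emit:
play_rows --targets '[{"slide": [0,0,0],"turn": 10,"gripper": -1},{"slide": [0,0,0],"turn": 20,"gripper": -1},{"slide": [0,0,0],"turn": 30,"gripper": -1},{"slide": [0,0,0],"turn": 30,"gripper": -1}]'

```text
time_s: 6.85
position: [530.2, 136.5, 187.0]
tcp_rot: [3.141, -0.0, 1.433]
ft_force: [-0.4, -1.2, -0.6]
width: -0.002
```

```bash
python3 - <<'E'
from h import *
snap('side','d5.png');snap('scene','s5.png');snap('wrist','w5.png')
b=cv2.imread('pics/d5.png')[180:340,220:400]
cv2.imwrite('pics/c5.png',cv2.resize(b,None,fx=3.5,fy=3.5))
b=cv2.imread('pics/s5.png')[120:340,200:430]
cv2.imwrite('pics/c5s.png',cv2.resize(b,None,fx=2.7,fy=2.7))
s=r.state();print(s['position'],s['tcp_rot'],s['time_s'],s['ft_force'])
p=s['position'];d=p[:2]-[610.19,-81.81];t=-.139
print('press',np.cos(t)*d[0]+np.sin(t)*d[1],-np.sin(t)*d[0]+np.cos(t)*d[1])
for c in('scene','side'): print([(m['score'],m['bbox']) for m in r.masks_of(c,'hitch_pin')][:1])
E
```

```text
[530.081191   136.41782549 187.17540856] [ 3.14126149e+00 -1.40840180e-04  1.43293853e+00] 7.0 [-0.27578897 -0.43880172 -0.89403998]
press -109.57224567072446 205.02372564516884
[(0.6, [227.1, 271.4, 94.7, 35.1])]
[(0.65, [245.5, 205.1, 9.5, 25.3])]
```

View pics/c5.png

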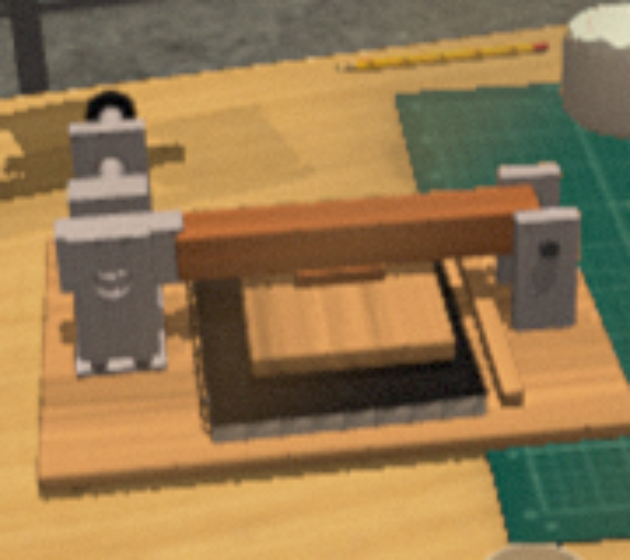

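View pics/c5s.png

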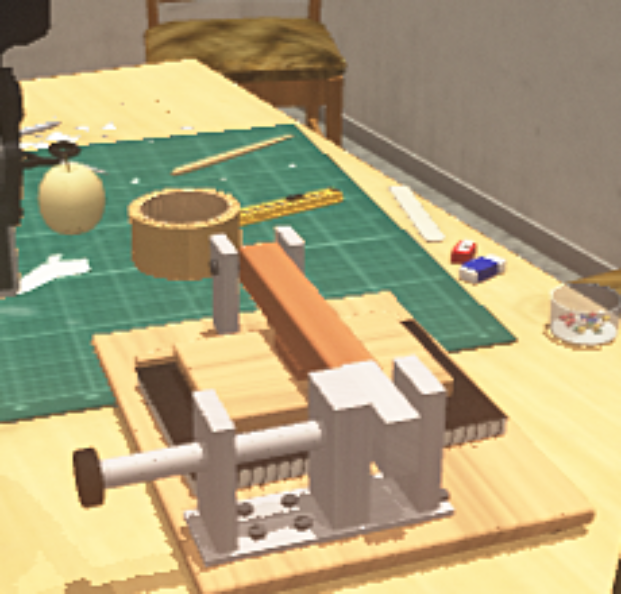

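View pics/w5.png

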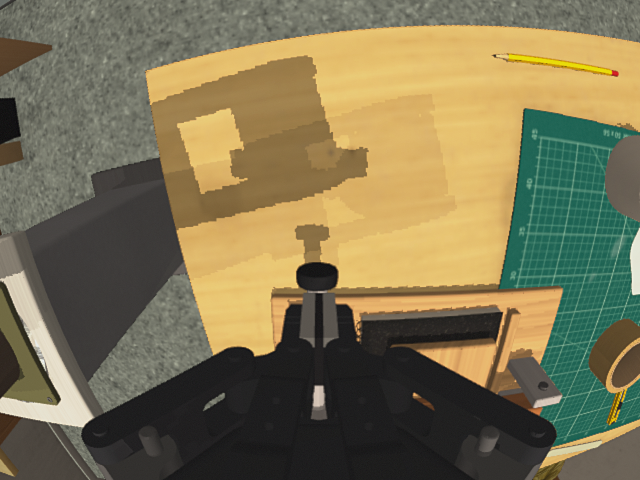

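Bar stays down on its own. The wrist view shows the head at (317,275), in line with the finger seam at x≈318 and clear of the descent path. I'll lower beside it and start pushing.

Emit:
play_rows --targets '[{"slide": [0,0,4],"turn": 0,"gripper": -1},{"slide": [0,0,8],"turn": 0,"gripper": -1},{"slide": [0,0,11],"turn": 0,"gripper": -1},{"slide": [0,0,12.5],"turn": 0,"gripper": -1},{"slide": [-0.6,0,12.5],"turn": 0,"gripper": -1},{"slide": [-1.2,0,12.5],"turn": 0,"gripper": -1},{"slide": [-1.8,0,12.5],"turn": 0,"gripper": -1},{"slide": [-2.3,0,12.5],"turn": 0,"gripper": -1}]'

```text
time_s: 8.1
position: [527.5, 113.3, 63.5]
tcp_rot: [3.14, -0.001, 1.43]
ft_force: [0.0, 1.0, 1.7]
width: 0.001
```

```bash
cat > look.py <<'E'
from h import *
import sys
k=sys.argv[1]
snap('scene',f's{k}.png');snap('side',f'd{k}.png')
b=cv2.imread(f'pics/s{k}.png')[200:340,200:400];a=cv2.imread(f'pics/d{k}.png')[170:310,220:340]
cv2.imwrite(f'pics/c{k}.png',cv2.resize(np.hstack([b,a]),None,fx=2.5,fy=2.5))
s=r.state();print(s['position'],s['tcp_rot'],s['time_s'],s['ft_force'])
p=s['position'];d=p[:2]-[610.19,-81.81];t=-.139
print('press',np.cos(t)*d[0]+np.sin(t)*d[1],-np.sin(t)*d[0]+np.cos(t)*d[1])
E
python3 look.py 6
```

```text
[527.05014535 113.09606951  62.92965985] [ 3.14060526e+00 -1.45457106e-04  1.43014194e+00] 8.2 [-0.69813356  0.92131169  0.28020353]
press -109.34276175541235 181.50694701120173
```

View pics/c6.png

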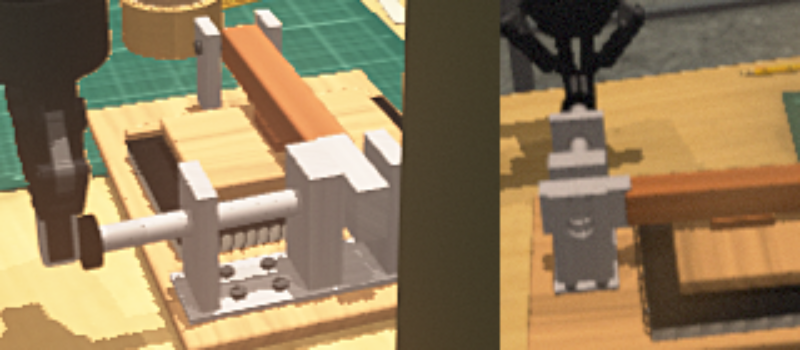

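Fingers at (60,240) just touch the head face; heights match. Pushing in steps.

Emit:
play_rows --targets '[{"slide": [-0.4,0,0],"turn": 0,"gripper": -1},{"slide": [-0.8,0,0],"turn": 0,"gripper": -1},{"slide": [-1.2,0,0],"turn": 0,"gripper": -1},{"slide": [-1.5,0,0],"turn": 0,"gripper": -1}]'

```text
time_s: 8.7
position: [524.6, 98.5, 62.3]
tcp_rot: [-3.142, -0.0, 1.431]
ft_force: [0.6, 0.2, 0.1]
width: 0.0
```

```bash
python3 look.py 7
```

```text
[524.53110818  98.37614489  62.22965547] [-3.14133277e+00  3.12646411e-04  1.43045495e+00] 8.8 [-0.92522479 -0.21503765  0.16409955]
press -109.79801572629084 166.57997569456126
```

View pics/c7.png

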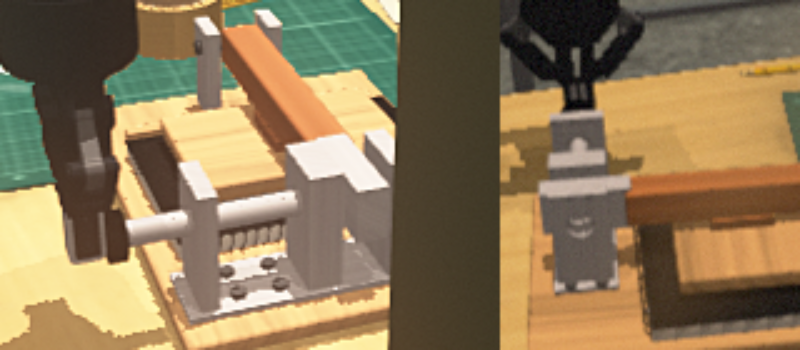

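The pin slides in freely (head now near (118,235)). Continue.

Emit:
play_rows --targets '[{"slide": [-0.4,0,0],"turn": 0,"gripper": -1},{"slide": [-0.8,0,0],"turn": 0,"gripper": -1},{"slide": [-1.2,0,0],"turn": 0,"gripper": -1},{"slide": [-1.6,0,0],"turn": 0,"gripper": -1},{"slide": [-2.0,0,0],"turn": 0,"gripper": -1},{"slide": [-2.4,0,0],"turn": 0,"gripper": -1}]'

```text
time_s: 9.55
position: [521.3, 74.7, 62.3]
tcp_rot: [3.142, 0.0, 1.431]
ft_force: [1.0, -0.1, 0.6]
width: -0.002
```

Emit:
play_rows --targets '[{"slide": [-0.3,0,0],"turn": 0,"gripper": -1},{"slide": [-0.6,0,0],"turn": 0,"gripper": -1},{"slide": [-0.9,0,0],"turn": 0,"gripper": -1}]'

```text
time_s: 9.93
position: [520.0, 65.9, 62.3]
tcp_rot: [3.142, -0.0, 1.431]
ft_force: [-0.2, 0.1, -0.3]
width: 0.007
```

```bash
python3 look.py 8
```

```text
[519.95344036  65.76171909  62.29627762] [-3.14144395e+00  2.70225596e-04  1.43055606e+00] 10.025 [ 0.0254766  -0.16351929  0.00024636]
press -109.81271117747247 133.64586575933518
```

View pics/c8.png

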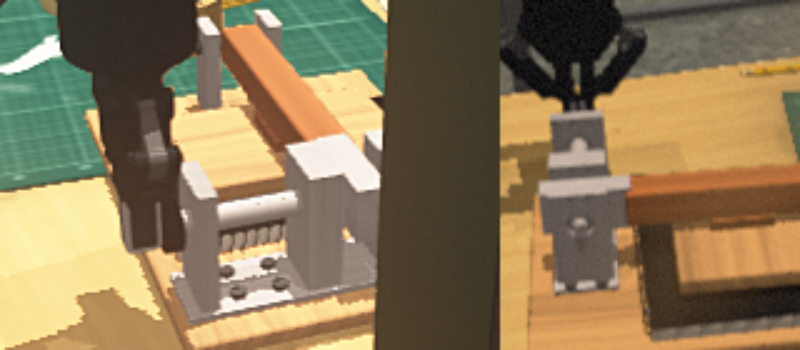

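The tip now shows in the last plate's hole (side view near (578,228)) and a small gap remains at the head. Last millimetres with force watched.

Emit:
play_rows --targets '[{"slide": [-0.2,0,0],"turn": 0,"gripper": -1},{"slide": [-0.4,0,0],"turn": 0,"gripper": -1},{"slide": [-0.6,0,0],"turn": 0,"gripper": -1},{"slide": [-0.7,0,0],"turn": 0,"gripper": -1}]'

```text
time_s: 10.52
position: [519.3, 60.3, 62.4]
tcp_rot: [3.141, -0.003, 1.43]
ft_force: [1.6, 8.7, -1.8]
width: 0.001
```

Emit:
play_rows --targets '[{"slide": [-0.1,0,0],"turn": 0,"gripper": -1},{"slide": [-0.2,0,0],"turn": 0,"gripper": -1}]'

```text
time_s: 10.78
position: [519.3, 60.3, 62.4]
tcp_rot: [3.141, -0.007, 1.429]
ft_force: [2.3, 16.7, -2.7]
width: -0.0
```

Motion stopped with 17 N building, at press y ≈ 128, which is 117 + 11 (half a pad), as expected when seated. Backing off to check.

Emit:
play_rows --targets '[{"slide": [1,0,0],"turn": 0,"gripper": -1},{"slide": [4,0,0],"turn": 0,"gripper": -1},{"slide": [8,0,-2],"turn": 0,"gripper": -1},{"slide": [10,0,-7],"turn": 0,"gripper": -1},{"slide": [10,0,-12],"turn": 0,"gripper": -1},{"slide": [10,0,-14],"turn": 0,"gripper": -1},{"slide": [10,0,-14],"turn": 0,"gripper": -1}]'

```text
time_s: 11.65
position: [533.5, 156.1, 203.6]
tcp_rot: [3.139, -0.0, 1.431]
ft_force: [-0.4, 0.5, 0.2]
width: 0.004
```

```bash
python3 - <<'E'
from h import *
for n,f,(y,x) in(('scene','s9',(205,225)),('side','d9',(180,220))):
    snap(n,f+'.png');b=cv2.imread(f'pics/{f}.png')[y:y+150,x:x+200]
    cv2.imwrite(f'pics/{f}z.png',cv2.resize(b,None,fx=3.8,fy=3.8,interpolation=cv2.INTER_CUBIC))
    print([(m['score'],m['bbox']) for m in r.masks_of(n,'pin_cup')][:1])
s=r.state();print(s['position'],s['time_s'],s['ft_force'])
E
cat > p.py <<'E'
from fit import *
p=[610.19,-81.81,-.1395]
X=lambda y:proj('scene',W(p,np.array([[-110,y,74.]])))
for y in (105,117,120,123):print(y,(X(y)-[225,205])*3.8)
print((proj('side',W(p,np.array([[-110,-37,74.],[-110,-29,74]])))-[220,180])*3.8)
E
python3 p.py
```

```text
[(0.7, [402.4, 225.9, 27.8, 17.3])]
[(0.97, [357.1, 338.1, 31.0, 32.5])]
[531.38153101 155.64795148 199.4297558 ] 11.85 [-0.43186767  0.14003332 -0.35943081]
105 [[193.14 316.22]]
117 [[163.19 321.63]]
120 [[155.66 323.  ]]
123 [[148.11 324.36]]
[[120.78 315.04]
 [120.71 306.32]]
```

View pics/s9z.png

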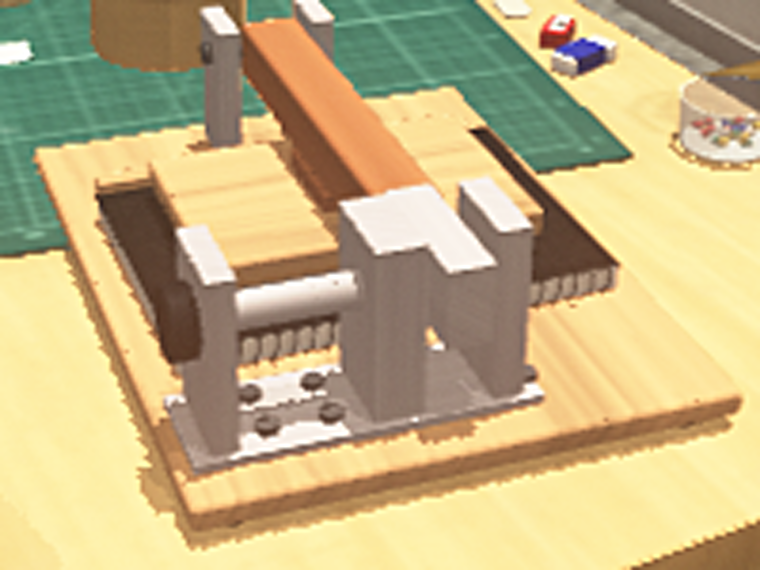

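View pics/d9z.png

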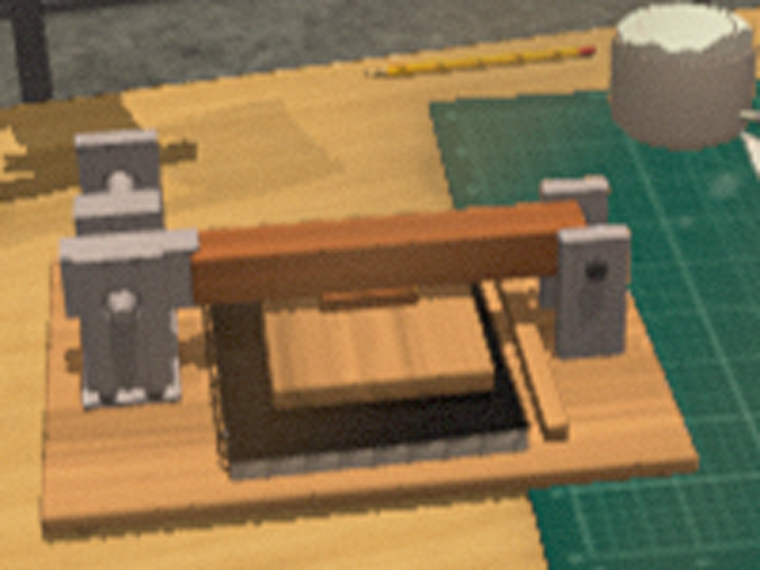

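Scene view: the head (≈(178,322)) sits against the outer plate with no gap. Side view: the tip comes out of the last plate (≈(122,300)) and casts a shadow. The bar is level, the notebook is in place and the cup is standing.

```bash
python3 -c "
from rig import r
print(r.hand_in())"
```

```text
the job is handed in; nothing more can be done
None
```

The book press is closed and pinned, and I handed the job in at about 12 s of the 45 s allowed. The hand-in gave no verdict.

- **Bar:** I pressed it down with the closed fingertips until it stopped. The tool held at z ≈ 90 mm while the force rose to about 19 N. It stayed level after I let go, with the lug between the fork plates.
- **Pin:** I pushed the head with the side of the closed fingers until it stopped. The force rose to about 17 N with the tool at press y ≈ 128 mm, which is where it should be with the head seated (117 mm plus half a pad).
- **Last pictures:** With the arm backed off about 100 mm and raised, the head sits against the outer plate with no visible gap. The tip sticks out of the far plate. The notebook is still under the pressing board, and the tub of pins is standing where it was.

The press position fitted from the images is good to only about 2–3 mm. So the head being flush rests on the hard stop and the pictures, not on an exact measurement. One move call was refused because I left out a field; nothing moved, and I sent it again corrected. No check failed or disagreed.

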